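# Close the thinner canister

### The arm

A 6-joint arm with a two-finger parallel gripper is mounted at the origin on the work surface. World frame = base frame: x ahead of the robot, y to its left, z up, the work surface at z = 0. Lengths are in m, angles in rad, forces in N, time in s.
With the tool pointing down it reaches from about 0.35 to 0.775 m from the base axis. Payload 7.3 kg.
Tool frame: the origin (TCP) lies at the very end of the fingers, on their centre line; the grasp point (between the pads) lies 19 mm behind it (robot.pinch_z is the distance from the TCP to the grasp point, in m); z points along the fingers, y is the line along which they close (so a half turn about z gives the same grasp; the last joint's range is limited). The gripper opens to 92 mm and grips with 3 to 60 N. Pads are 19 mm wide; open, the fingers measure 130 mm over their backs; the gripper's body (75 mm by 190 mm) begins 47 mm behind the grasp point.
Start: joints at [1.035, 0.342, 1.524, -0, 1.275, -0.146], TCP at [0.199, 0.486, 0.205] pointing down, gripper open.
Joint ranges: [-2.53, 2.53], [-0.77, 2.02], [0.04, 2.7], [-1, 4.14], [0.28, 2.66], [-3.11, 3.11]. Speed limits (rad/s): [2.57, 2.57, 3.14, 3.14, 3.14, 3.14].

### API

Orientations are given as [roll, pitch, yaw] about the fixed x, y, z axes, in that order (R = Rz(yaw) Ry(pitch) Rx(roll)).
In Python, from cell import robot gives the robot as it stands.
- The arm moves only by the tool move_arm, never from a script. Its argument "motion" is a list of rows, each a list of 6 numbers: the shift along the tool's x, y, z in units of 0.1 m (1.0 is 0.1 m), then the turn, a rotation vector about the tool's x, y, z in units of pi rad (1.0 is pi rad). In form: [[dx, dy, dz, rx, ry, rz], ...]. A call has 1 to 12 rows; each row is the pose to reach, as a shift and turn from the pose commanded when the call began, along the tool's axes at that moment, turning the shorter way round; what a row does not reach only later rows make up. A row lasts 1/8 s, in which the tool goes at most 62.5 mm and 10.7 degrees, less where a joint would pass 70% of its speed; a pose out of reach is approached as far as the arm can. A call with a number of a shift or a turn outside -1 to 1 is refused whole. A call with a gripper value outside its range is refused whole. "fingers" is the opening, from -1 (shut) to 1 (fully open), set as the call begins (left out, the last holds). The fingers move at their own pace and stop on an object; "newtons" is the grip in N (left out, the last holds). Time passes only in rows, so rows that repeat a pose let the fingers close. It gives the time, the measured TCP pose, the force, the opening and the grip force at its end, in the units of the state.
- robot.observe(): the state, without advancing time (a new reading comes with each control period).
- robot.read_camera(name): name is "scene" or "top" or "wrist"; returns a dict with "image" (480x640x3 uint8, red, green, blue), "range_z" (480x640 float32, m along the optical axis (not along the pixel's ray), 0 where there is no reading), "vfov" (degrees; the focal length in pixels is half the picture's height over the tangent of half this angle, whatever the lens; pixels are square), "cx", "cy" (the principal point, pixels), "extrinsics" (4x4, takes a point from camera to world coordinates); the wrist camera has in their place "hand_eye" (4x4, takes a point from camera to tool coordinates, whose origin is the TCP and whose axes are the flange's). Camera axes: x right, y up, looking along -z (the intrinsics and any distortion apply to the point x, -y, -z); pixel columns grow to the right and rows downward; lengths in m; the calibration is good to about 2 mm. A picture is of the moment at which its call begins: read the wrist's pose just before it.
- robot.hand_in(): hands the job in; it is judged then, once.
The state is a dict: "time": time; "qpos": joint angles; "qvel": joint speeds; "joint_efforts": joint torques, N m; "tool_pos": TCP position; "tool_rot": TCP orientation; "contact_force": force on the tool from outside, world axes, zero at the start; "torque": the same for the moment, N m; "opening": finger opening in m; "grip_force": force on a finger pad.
Only numpy, scipy, OpenCV 4.12 (cv2) and the standard library are available. Lean on these libraries where they do the work, as an engineer would, in place of code of your own. Each camera call takes 0.05 s, during which the arm holds its last target. There are 200 camera calls.

### The job

One of the two thinner canisters on the spray bench has been left open, its captive screw cap swung back on its strap. Swing the cap right over, down onto the neck, and screw it down clockwise until it is fully home, so that no vapour escapes. Leave the canister standing where it is and do not shove or knock over the other things on the bench.

Things in the scene. Friction and masses are not known exactly. Their poses are not given: they have to be found in the camera images.
- canister: The open canister: white plastic, body 170 (x) x 120 (y) x 150 mm high, loose on the bench, 1.5 to 2.5 kg. Origin: centre of its underside, z up. Neck at x = -47 mm, -x is the front. Carrying handle, bar 18 mm thick along x, top at 185 mm, from x = 0 to +85 mm. Round the neck only a boss (radius 28 mm, up to 155 mm) and the black strap collar (radius 25 mm, up to 165 mm).
- neck (a point): Centre of the canister's round mouth (rim outside diameter 40 mm), 190 mm above the bench, on the screw axis; axes as the canister's.
- strap_hinge (a point): Middle of the strap's hinge, on the neck collar, 36 mm in front (canister's -x) of the neck axis, 168 mm above the bench; axes as the canister's; the hinge line runs along the canister's y. Strap: black plastic, 14 mm wide; closed, it rises 34 mm at the hinge line, then lies level over the cap to 11 mm past the cap's axis.
- cap_strap (a joint): Angle of the strap (with the cap) about its hinge. 0: cap down on the neck (a stop). Starts at 1.75 to 2.3 rad, swung up and out over the canister's front (-x) end; 1.57 is upright. Stiff: it stays where left and takes 0.03 Nm to swing: closed fingers can push it over from in front and press it down to the stop, so that the thread enters. Once screwed in, the thread holds it down.
- strap_eye (a point): On the outer face of the strap, at the eye in which the cap's stud swivels: 36 mm from the hinge line and 34 mm off it; with the strap closed it is on the screw axis, 202 mm above the bench. z points out of the face (up when closed), x from hinge to eye. The stud's 16 mm wide head stands 8 mm proud of the face unscrewed, 2.5 mm when home.
- cap_top (a point): Centre of the cap's flat top, under the strap; z along the cap's axis, away from the skirt; turns with the cap. Cap: black ribbed plastic, diameter 53 mm, hollow, skirt 22 mm deep. Strap closed: 192 mm above the bench when home, 1.9 mm more per rad unscrewed. The strap comes down on the front side only: grip across the canister's y, fingers 0.75 rad or more clear of the strap.
- cap (a joint): Turn of the cap in its thread, rad: 0 fully home (a stop), grows anticlockwise seen from above; starts between 2.75 and 3.0. Turning clockwise lowers it 1.9 mm per rad; friction 0.12 Nm, stays where left. Quick thread, just under half a turn; a cap turned down before it sits on the neck does not enter.
- closed_canister: The other canister, same make and size, its cap already screwed down; loose, 2.6 kg. Origin: centre of its underside. To be left alone.
- paint_tin: Closed paint tin, diameter 98, height 118 mm; origin under its centre. Bystander.
- mixing_cup: Clear mixing cup, diameter 88 at the rim, height 105 mm; origin under its centre. Light bystander.
- masking_tape: Roll of masking tape lying flat, diameter 110, height 36 mm; origin under its centre. Bystander.
- aerosol: Spray can, diameter 65, height 192 mm; origin under its centre. Bystander.
- filler_knife: Filling knife lying flat, 200 mm long. Bystander.
- gun_wrench: Small spanner lying flat, 150 mm long. Bystander.
- spray_gun_stand: Gravity-feed spray gun in its fixed bench stand, about 290 mm high, base 140 x 130 mm; origin under the base's centre. Bystander at the left side.
Mind the look-alikes: they are no part of the job. What is shaped like the canister but green or orange is not meant.

How it is judged:
On the way, in this order (a step that is already met when the one before it is completed fails the run):
1. the cap is swung right over and down onto the neck (value of joint cap_strap below 0.06 rad), for 0.2 s.
2. the cap is screwed fully home (value of joint cap below 0.12 rad and value of joint cap_strap below 0.06 rad), for 0.2 s.
At the end, for the whole second after the job is handed in: The cap sits on the open canister's neck (strap within 0.06 rad of its closed stop) and is screwed to within 0.12 rad of fully home; the canister stands upright (tilt under 0.05 rad), at rest and within 50 mm of where it was (all of step 2 and angle between canister's own z axis and vertical below 0.05 rad and distance of canister from where it was at the start of the episode below 0.05 m and linear speed of canister below 0.01 m/s); the robot touches nothing.
It fails at once if the canister is tipped (over 0.3 rad) (angle between canister's own z axis and vertical above 0.3 rad).
It fails at once if the closed canister is shoved more than 40 mm or knocked over (distance of closed_canister from where it was at the start of the episode above 0.04 m or angle between closed_canister's own z axis and vertical above 0.3 rad).
It fails at once if another thing on the bench is shoved more than 60 mm or knocked over (distance of any of paint_tin, mixing_cup, masking_tape, aerosol, filler_knife, gun_wrench from where it was at the start of the episode above 0.06 m or angle between any of paint_tin, mixing_cup, aerosol's own z axis and vertical above 0.4 rad).
It also fails if it takes over 58 s, if anything falls off the work surface, if the arm or the gripper's body presses on something with over 40 N, if the wrist force passes 120 N, or if a joint passes its speed limit or range.

## Working session

There is one attempt and no reset: what is moved stays moved. The work goes in short steps, Python scripts to look and compute and a tool call to move; the robot and the scene stay as the last step left them, time stands still between calls to the robot, and variables do not carry over. Pictures are saved under pics/ and viewed, at most 10 in all, crops included, and the job is handed in when it is done.

Besides the shell and the picture viewer there is one more tool, called as a command line: name --pt "numbers of a row" for each row, then --argument value for the rest. move_arm: Moves the arm, as the interface text tells. Shifts and turns lie within -1 to 1; 1 stands for 0.1 m of shift or pi rad of turn. Its arguments: {"type":"object","properties":{"motion":{"type":"array"},"fingers":{"type":"number"},"newtons":{"type":"number"}},"required":["motion"]}

```bash
mkdir -p pics; ls; cat > h.py <<'E'
import numpy as np, cv2
from cell import robot
from scipy.spatial.transform import Rotation as R
def cloud(c, T=None):
    h,w=c["range_z"].shape; f=h/2/np.tan(np.radians(c["vfov"])/2)
    v,u=np.mgrid[:h,:w]; z=c["range_z"]
    P=np.stack([(u-c["cx"])/f*z,-(v-c["cy"])/f*z,-z],-1)
    T=c["extrinsics"] if T is None else T
    W=P@T[:3,:3].T+T[:3,3]; W[z==0]=np.nan
    return W
def save(n,im): cv2.imwrite(f"pics/{n}.png",im[:,:,::-1])
E
python3 - <<'E'
from h import *
for n in("scene","top"):
    c=robot.read_camera(n); save(n+"1",c["image"]); np.savez(n+"1",W=cloud(c),im=c["image"])
    print(n,{k:v for k,v in c.items() if k not in("image","range_z")})
E
```

```text
pics
scene {'vfov': 46.07396477447668, 'cx': 324.0296524789617, 'cy': 231.24581437331466, 'extrinsics': array([[-0.35787497, -0.54063784,  0.76133845,  1.75060484],
       [ 0.93376696, -0.20910957,  0.29043493,  0.47886439],
       [ 0.00218304,  0.81485208,  0.57966483,  1.05630623],
       [ 0.        ,  0.        ,  0.        ,  1.        ]])}
top {'vfov': 56.2248696740904, 'cx': 321.41411706198033, 'cy': 232.80868539788605, 'extrinsics': array([[ 5.34126421e-03,  9.87225783e-01, -1.59237950e-01,
         3.51430524e-01],
       [-9.99985731e-01,  5.28737190e-03, -7.62118211e-04,
         2.18871157e-02],
       [ 8.95675150e-05,  1.59239749e-01,  9.87239938e-01,
         1.31992860e+00],
       [ 0.00000000e+00,  0.00000000e+00,  0.00000000e+00,
         1.00000000e+00]])}
```

View pics/scene1.png

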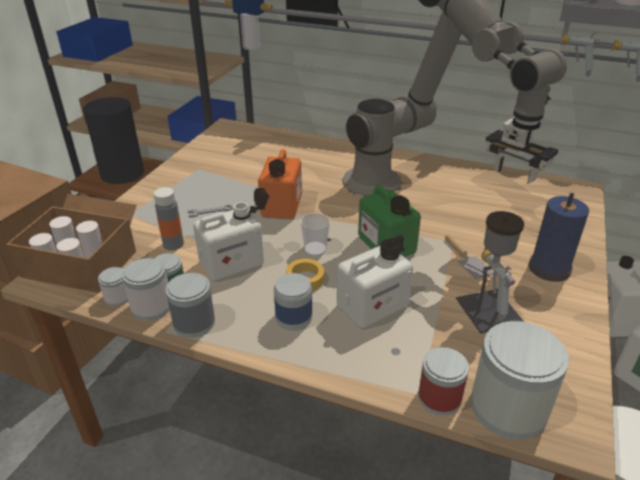

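View pics/top1.png

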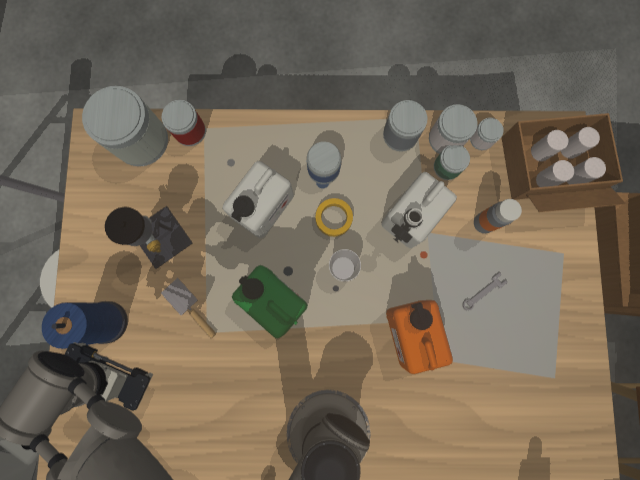

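The open canister is the one on the right. In the top picture its mouth is at about (413,216) and its black cap, swung back, at about (402,232). The closed white one is at (258,198).

```bash
python3 - <<'E'
from h import *
d=np.load("top1.npz"); W=d["W"]; im=d["im"]
print(np.round(W[205:245:3,385:470:6],3)[...,2])
s=np.load("scene1.npz")
# body top at z 0.15
for n,D in(("top",d),("scene",s)):
    W=D["W"]; 
    m=(abs(W[...,2]-.150)<.006)&(W[...,0]>.35)&(W[...,0]<.8)&(W[...,1]<-.08)&(W[...,1]>-.4)
    m&=D["im"].min(-1)>110
    p=W[m][:,:2].astype(np.float32); r=cv2.minAreaRect(p); print(n,m.sum(),r,cv2.boxPoints(r))
    h=(W[...,2]>.172)&(W[...,0]>.35)&(W[...,0]<.8)&(W[...,1]<-.08)&(W[...,1]>-.34)
    q=W[h&(D["im"].min(-1)>100)]; print("white high",len(q),q.mean(0),q.min(0),q.max(0))
    q=W[h&(D["im"].max(-1)<80)]; print("black high",len(q),q.mean(0),q.min(0),q.max(0))
t=cv2.resize(im[160:270,360:480],None,fx=5,fy=5,interpolation=cv2.INTER_CUBIC)
u=cv2.resize(s["im"][180:290,180:300],None,fx=5,fy=5,interpolation=cv2.INTER_CUBIC)
t=t[:,:400*600//400][:, :]; save("crop1",cv2.resize(np.hstack([t,u]),(800,367)))
E
```

```text
[[-0.003 -0.001  0.145  0.147  0.149  0.148  0.147  0.153  0.145  0.148
   0.148  0.138  0.003  0.001 -0.003]
 [ 0.001 -0.002  0.15   0.146  0.147  0.189  0.15   0.151  0.147  0.151
   0.149 -0.001 -0.006 -0.001  0.004]
 [-0.001  0.145  0.147  0.146  0.186  0.167  0.191  0.147  0.151    nan
   0.143  0.001  0.004 -0.006 -0.005]
 [-0.002  0.15   0.146  0.159  0.171  0.169  0.186  0.155  0.148  0.155
   0.001 -0.003 -0.001  0.    -0.005]
 [ 0.087  0.147  0.152  0.155  0.188  0.166  0.183  0.152  0.151  0.145
  -0.002 -0.007 -0.006  0.001 -0.   ]
 [ 0.086  0.141  0.146  0.152  0.178  0.165  0.188  0.146  0.151  0.138
  -0.003  0.001 -0.003  0.    -0.004]
 [ 0.07   0.117  0.147  0.168  0.18   0.185  0.155  0.151  0.149 -0.004
   0.    -0.002 -0.006 -0.006 -0.005]
 [ 0.042  0.092  0.219  0.17   0.164  0.163  0.15   0.148  0.145  0.002
   0.002  0.     0.    -0.005  0.   ]
 [ 0.001  0.058  0.218  0.225  0.169  0.15   0.149  0.146 -0.008  0.001
   0.    -0.004  0.003 -0.005  0.001]
 [-0.006  0.034  0.217  0.226    nan  0.144  0.147  0.149 -0.004  0.
   0.001 -0.    -0.002 -0.001 -0.003]
 [ 
[... 700 characters left out ...]
 0.18321758] [ 0.52557462 -0.29464575  0.17209557] [ 0.67387066 -0.19590144  0.21338288]
black high 243 [ 0.51120213 -0.18111536  0.21199837] [ 0.35083683 -0.23348323  0.17248497] [ 0.58655379 -0.15391901  0.22735772]
scene 890 ((0.6209372282028198, -0.246183842420578), (0.11980105191469193, 0.16702787578105927), 49.54325485229492) [[ 0.51852393 -0.23757191]
 [ 0.64561474 -0.3459519 ]
 [ 0.7233505  -0.2547958 ]
 [ 0.5962597  -0.14641577]]
white high 304 [ 0.61719063 -0.24308447  0.18209671] [ 0.55593141 -0.2979017   0.17201619] [ 0.68273089 -0.19663711  0.19368686]
black high 270 [ 0.50206773 -0.18679223  0.1987367 ] [ 0.35006125 -0.23414593  0.17212065] [ 0.56270407 -0.15529637  0.23007921]
```

View pics/crop1.png

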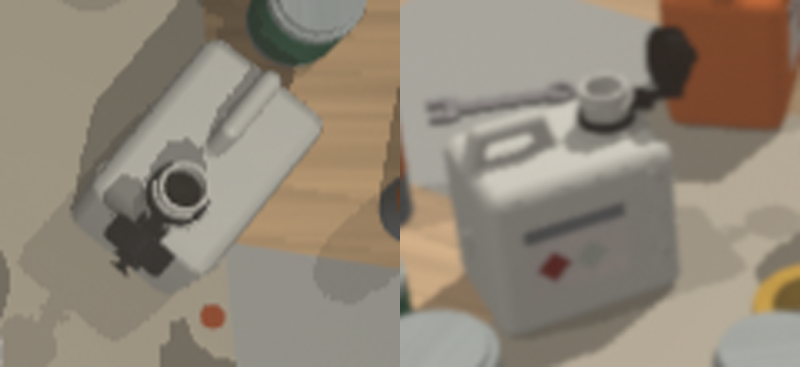

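```bash
python3 - <<'E'
from h import *
o=robot.observe(); print(o["time"],o["tool_pos"],o["tool_rot"],o["contact_force"]); print(np.round(R.from_euler("xyz",o["tool_rot"]).as_matrix(),3))
yaw=np.radians(-40.1); C=np.array([.618,-.2465]); ex=np.array([np.cos(yaw),np.sin(yaw)]); ey=np.array([-ex[1],ex[0]])
from scipy.optimize import least_squares
for n in("top","scene"):
    D=np.load(n+"1.npz");W=D["W"]; q=(W[...,:2]-C); a=q@ex; b=q@ey; z=W[...,2]
    m=(z>.183)&(z<.197)&(np.hypot(a+.047,b)<.027)&(D["im"].min(-1)>70)
    p=W[m]; s=least_squares(lambda t:np.hypot(p[:,0]-t[0],p[:,1]-t[1])-.0185,[.582,-.216],loss="soft_l1",f_scale=.002)
    print(n,m.sum(),"neck",s.x)
    m=(z>.165)&(z<.26)&(a<-.085)&(a>-.2)&(abs(b)<.05)&(D["im"].max(-1)<90)
    k=np.stack([a[m]+.083,b[m],z[m]-.168],1)*1000; print("cap in hinge frame",m.sum(),np.percentile(k,[2,50,98],axis=0).round(1))
    # robust lines in a-z
    for lo in range(-5,70,8):
        t=k[(k[:,2]>=lo)&(k[:,2]<lo+8)]
        if len(t)>3: print(lo,len(t),np.percentile(t[:,0],[3,50,97]).round(),np.percentile(t[:,1],[3,50,97]).round())
E
```

```text
0.1 [0.19930283 0.48530826 0.20413178] [-3.14027806e+00 -2.01355957e-04  2.75176348e+00] [-0.29047792 -0.50911285  0.06487095]
[[-0.925  0.38  -0.001]
 [ 0.38   0.925 -0.001]
 [ 0.    -0.001 -1.   ]]
top 77 neck [ 0.58032716 -0.21691068]
cap in hinge frame 219 [[-46.1 -27.    1.6]
 [-30.6  -1.8  50.5]
 [ -4.4  22.   58.6]]
-5 6 [-5. -4. -2.] [-3.  1.  7.]
3 6 [-31.  -5.  -3.] [-8. -0.  9.]
27 18 [-49. -42. -27.] [-18.  -3.  14.]
35 25 [-42. -32. -19.] [-28.   0.  23.]
43 56 [-40. -32. -19.] [-26.   4.  20.]
51 106 [-40. -29. -20.] [-19.  -3.  16.]
scene 80 neck [ 0.58248244 -0.21788943]
cap in hinge frame 244 [[-37.1 -29.2  -2.1]
 [-22.4   1.6  30.6]
 [ -6.5  25.1  60.2]]
-5 20 [-30. -12.  -4.] [-8.  1.  5.]
3 13 [-28. -18. -11.] [-20.  -8.   9.]
11 33 [-29. -19. -10.] [-27. -16.  17.]
19 38 [-44. -21. -11.] [-28. -19.  23.]
27 36 [-45. -23. -13.] [-30. -14.  26.]
35 31 [-35. -25. -16.] [-30.  18.  25.]
43 29 [-37. -26. -17.] [-26.  15.  22.]
51 34 [-36. -27. -18.] [-13.   4.  20.]
59 10 [-29. -22. -17.] [-8.  6. 13.]
```

move_arm --pt "0 0 -0.6 0 0 0" --pt "0 0 -1 0 0 0" --fingers -1 --newtons 25

```text
time: 0.35
tool_pos: [0.1995, 0.4857, 0.3066]
tool_rot: [3.141, 0.0, 2.752]
contact_force: [-0.2, 1.1, 0.4]
opening: 0.0761
grip_force: 0.0
```

move_arm --pt "-0.42 -0.39 -0.3 0 0 0" --pt "-0.84 -0.78 -0.5 0 0 0"

```text
time: 0.6
tool_pos: [0.2477, 0.381, 0.3554]
tool_rot: [3.141, 0.0, 2.754]
contact_force: [1.5, 0.2, 0.8]
opening: 0.0566
grip_force: 0.0
```

move_arm --pt "-0.42 -0.39 0 0 0 0" --pt "-0.84 -0.78 0 0 0 0"

```text
time: 0.85
tool_pos: [0.2958, 0.2761, 0.3546]
tool_rot: [3.141, 0.0, 2.752]
contact_force: [1.4, 0.1, 1.4]
opening: 0.0364
grip_force: 0.0
```

move_arm --pt "-0.42 -0.39 0 0 0 0" --pt "-0.84 -0.78 0 0 0 0"

```text
time: 1.1
tool_pos: [0.3437, 0.172, 0.3545]
tool_rot: [3.142, 0.0, 2.752]
contact_force: [1.3, -0.0, 0.5]
opening: 0.016
grip_force: 0.0
```

move_arm --pt "-0.42 -0.39 0 0 0 0" --pt "-0.84 -0.78 0 0 0 0" --pt "-0.84 -0.78 0 0 0 0"

```text
time: 1.48
tool_pos: [0.3925, 0.0665, 0.3539]
tool_rot: [-3.14, -0.001, 2.745]
contact_force: [-0.4, 1.2, -0.8]
opening: 0.0003
grip_force: 0.0
```

move_arm --pt "-0.42 -0.39 0 0 0 0.05" --pt "-0.84 -0.78 0 0 0 0.1" --pt "-0.84 -0.78 0 0 0 0.1" --pt "-0.84 -0.78 0 0 0 0.1"

```text
time: 1.98
tool_pos: [0.4392, -0.0332, 0.3543]
tool_rot: [3.141, -0.001, 2.439]
contact_force: [-1.1, 0.1, 0.5]
opening: 0.0005
grip_force: 0.0
```

```bash
cat >> h.py <<'E'
def wrist(n=None):
    o=robot.observe(); c=robot.read_camera("wrist")
    T=np.eye(4); T[:3,:3]=R.from_euler("xyz",o["tool_rot"]).as_matrix(); T[:3,3]=o["tool_pos"]
    if n: save(n,c["image"])
    return c["image"],cloud(c,T@c["hand_eye"]),o
E
python3 - <<'E'
from h import *
im,W,o=wrist("w1"); np.savez("w1",W=W,im=im)
print(robot.read_camera("wrist")["hand_eye"].round(3))
E
```

```text
[[ 0.     0.956  0.293  0.08 ]
 [ 1.    -0.001  0.001  0.   ]
 [ 0.001  0.293 -0.956 -0.18 ]
 [ 0.     0.     0.     1.   ]]
```

View pics/w1.png

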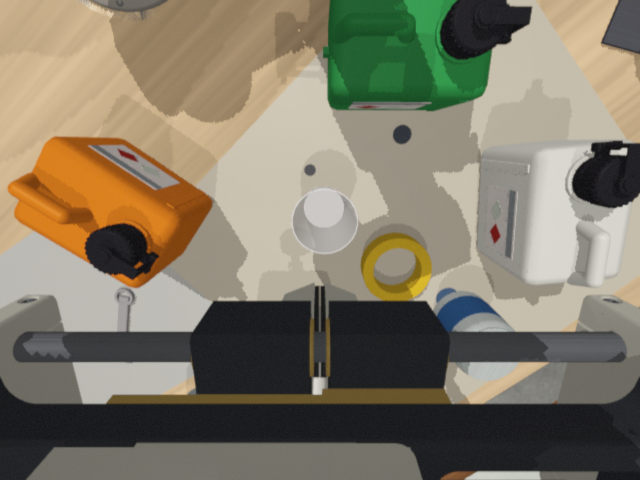

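The wrist picture, looking back towards the robot, shows the look-alikes, the cup at (325,220) and the tape at (397,265). The canister is behind the fingers. The start of the push in front of the cap is clear.

move_arm --pt "-0.5 -0.24 0.3 0 0 0" --pt "-1 -0.48 0.6 0 0 0" --pt "-1 -0.48 0.6 0 0 0"

```text
time: 2.45
tool_pos: [0.4845, -0.1364, 0.2917]
tool_rot: [-3.14, -0.005, 2.437]
contact_force: [-0.5, 0.3, 0.6]
opening: 0.0004
grip_force: 0.0
```

move_arm --pt "0 0 0.4 0 0 0" --pt "0 0 0.8 0 0 0" --pt "0 0 1 0 0 0" --pt "0 0 1 0 0 0"

```text
time: 2.95
tool_pos: [0.4842, -0.1337, 0.1943]
tool_rot: [-3.141, -0.002, 2.44]
contact_force: [-0.2, -0.0, -0.1]
opening: 0.0003
grip_force: 0.0
```

```bash
python3 - <<'E'
from h import *
c=robot.read_camera("scene"); t=robot.read_camera("top")
a=cv2.resize(c["image"][170:290,180:320],(400,343),interpolation=cv2.INTER_CUBIC)
b=cv2.resize(t["image"][160:280,350:490],(400,343),interpolation=cv2.INTER_CUBIC)
save("s2",np.hstack([a,b])); print(robot.observe()["tool_pos"],robot.observe()["qpos"])
E
```

```text
[ 0.48541681 -0.13479705  0.19610602] [-4.23278318e-01  3.09331141e-01  1.59696736e+00  2.64636976e-04
  1.23317194e+00 -1.29197880e+00]
```

View pics/s2.png

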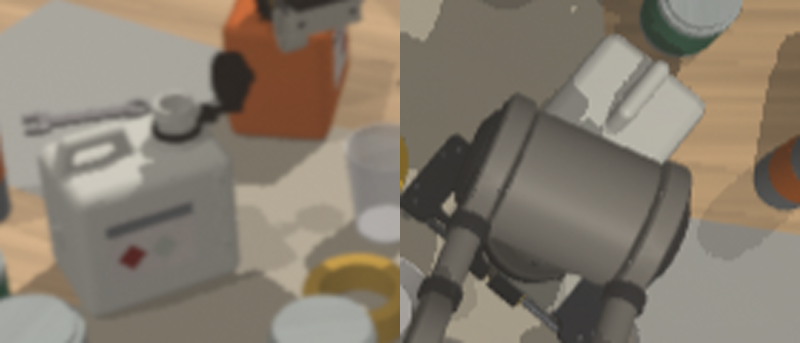

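move_arm --pt "-0.2 0 0 0 0 0" --pt "-0.33 0 -0.02 0 0 0" --pt "-0.42 0 -0.06 0 0 0" --pt "-0.5 0 -0.12 0 0 0" --pt "-0.57 0 -0.17 0 0 0" --pt "-0.65 0 -0.23 0 0 0" --pt "-0.73 0 -0.26 0 0 0" --pt "-0.81 0 -0.27 0 0 0" --pt "-0.88 0 -0.27 0 0 0" --pt "-0.88 0 -0.27 0 0 0"

```text
time: 4.3
tool_pos: [0.552, -0.1929, 0.2211]
tool_rot: [-3.142, -0.001, 2.437]
contact_force: [-0.9, -0.2, -0.3]
opening: 0.0006
grip_force: 0.0
```

```bash
python3 - <<'E'
from h import *
c=robot.read_camera("scene")
save("s3",cv2.resize(c["image"][170:290,180:320],(560,480),interpolation=cv2.INTER_CUBIC))
E
```

```text
(no output)
```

View pics/s3.png

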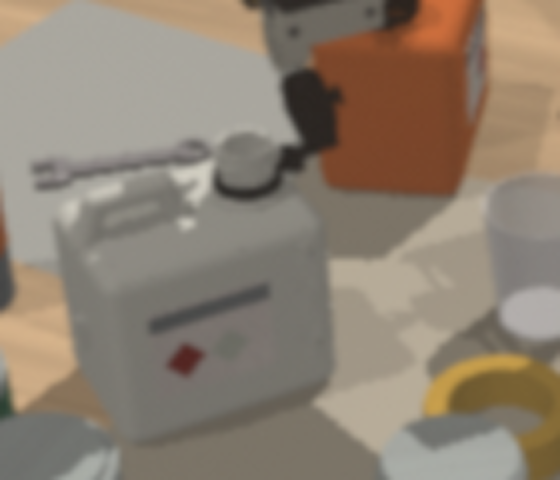

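```bash
python3 - <<'E'
from h import *
c=robot.read_camera("scene"); o=robot.observe(); W=cloud(c); T=np.linalg.inv(c["extrinsics"])
f=240/np.tan(np.radians(c["vfov"])/2)
def px(p):
    q=T[:3,:3]@p+T[:3,3]; return (c["cx"]+f*q[0]/-q[2], c["cy"]-f*q[1]/-q[2])
im=c["image"].copy()
ex=np.array([.763,-.646,0]); ey=np.array([.646,.763,0]); N=np.array([.5815,-.217,0])
h=N-.036*ex+[0,0,.168]
for p,col in((o["tool_pos"],(255,0,0)),(o["tool_pos"]+[0,0,.02],(255,255,0)),(N+[0,0,.19],(0,255,0)),(h,(0,0,255))):
    p=np.array(p); print(p,np.round(px(p),1)); u,v=np.round(px(p)).astype(int); im[v,u]=col
save("s4",cv2.resize(im[170:270,200:300],(600,600),interpolation=cv2.INTER_NEAREST))
q=W-N; a=q@ex; b=q@ey; z=W[...,2]
m=(abs(a)<.14)&(abs(b)<.06)&(z>.17)&(c["image"].max(-1)<80)
k=np.stack([a[m]+.036,b[m],z[m]-.168],1)*1000
for lo in range(0,90,8):
    t=k[(k[:,2]>=lo)&(k[:,2]<lo+8)]
    if len(t)>3: print(lo,len(t),np.percentile(t[:,0],[3,50,97]).round(),np.percentile(t[:,1],[3,50,97]).round())
E
```

```text
[ 0.55171851 -0.19254213  0.22127328] [253.2 192.9]
[ 0.55171851 -0.19254213  0.24127328] [252.7 186.8]
[ 0.5815 -0.217   0.19  ] [241.5 205.9]
[ 0.554032 -0.193744  0.168   ] [253.8 209.1]
0 27 [-29. -11.   6.] [-5.  3. 10.]
8 13 [-21. -11.   1.] [-18.  -6.  11.]
16 22 [-20. -12.  -6.] [-23. -10.  20.]
24 23 [-20. -14.  -5.] [-31. -19.  24.]
32 23 [-35. -10.  -4.] [-29.  16.  26.]
40 29 [-36. -13.  -4.] [-27.  21.  30.]
48 30 [-25. -13.  -5.] [-24.  17.  28.]
56 42 [-22. -11.  -2.] [-13.   7.  17.]
64 9 [-18. -12.  -3.] [-3.  1.  9.]
```

View pics/s4.png

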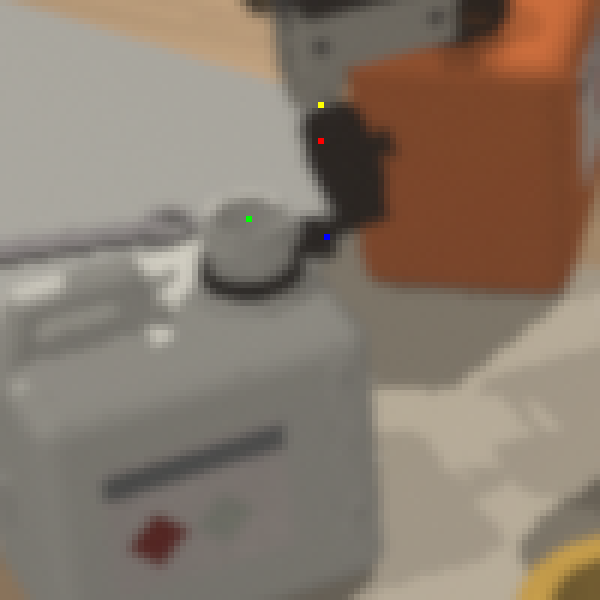

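```bash
python3 - <<'E'
from h import *
c=robot.read_camera("scene"); W=cloud(c); im=c["image"].astype(int)
ex=np.array([.763,-.646,0]); ey=np.array([.646,.763,0]); N=np.array([.5815,-.217,0])
q=W-N; a=(q@ex+.036)*1000; b=q@ey*1000; z=(W[...,2]-.168)*1000
for v in range(180,210,2):
    print(v,"z%4.0f"%np.nan_to_num(z[v,256])," ".join(f"{a[v,u]:.0f},{b[v,u]:.0f},{im[v,u].mean():.0f}" for u in range(246,268,2)))
s=np.load("scene1.npz")["im"].astype(int)
d=abs(s-im).sum(-1)[195:290,190:262]; print("changed", (d>60).sum())
g=lambda x:cv2.cvtColor(x[205:290,185:250].astype(np.uint8),cv2.COLOR_RGB2GRAY).astype(np.float32)
print("shift px",cv2.phaseCorrelate(g(s),g(im)))
E
```

```text
180 z 147 -143,-442,122 9,-2,96 36,87,101 31,89,101 26,90,100 20,88,103 15,89,99 10,91,97 3,87,95 -107,-173,91 -114,-175,90
182 z  98 -137,-426,139 9,-3,101 10,16,102 31,88,102 27,90,102 -6,19,101 -92,-190,86 -97,-183,82 -97,-168,83 -106,-171,83 -108,-160,84
184 z  90 -130,-409,152 10,-3,109 11,16,101 6,19,101 0,19,100 -7,16,102 -12,16,89 -91,-170,78 -96,-166,80 -104,-167,80 -110,-167,79
186 z  77 -125,-396,161 10,-3,129 8,8,102 7,21,100 -2,11,93 -10,5,95 -166,-382,88 -93,-177,78 -99,-175,80 -108,-178,79 -110,-167,79
188 z  68 -120,-383,164 -124,-374,155 -132,-376,116 -5,-15,76 -8,-7,51 -11,1,43 -17,2,47 -93,-177,68 -98,-172,79 -105,-174,79 -107,-160,78
190 z  61 -114,-369,163 -121,-368,159 -126,-361,99 -8,-23,39 -4,3,40 -11,0,39 -15,5,39 -22,3,51 -98,-175,73 -104,-171,75 -109,-167,78
192 z  60 -107,-353,164 -117,-360,159 -123,-355,97 -7,-22,39 -3,5,39 -7,9,38 -12,14,39 -18,14,40 -23,15,51 -37,-4,53 -106,-161,76
194 z  54 -105,-350,164 -110,-341,163 -118,-344,122 -10,-31,41 -13,-24,38 -7,9,36 -12,10,38 -16,17,38 -22,17,39 -35,-1,46 -106,-163,70
196 z  52 -100,-335,164 -105,-330,164 -
[... 271 characters left out ...]
01,-302,163 -105,-291,125 -8,-15,46 -16,-18,40 -8,18,38 -12,23,38 -19,21,39 -23,26,63 -106,-165,79
202 z  15 -84,-297,167 -91,-295,164 -96,-289,164 -104,-291,154 -8,-15,79 -12,-10,39 -7,21,38 -11,24,38 -19,20,38 -28,12,62 -106,-167,79
204 z  12 20,-6,141 -85,-281,159 -89,-273,161 -99,-280,157 -102,-269,115 -9,-4,48 -6,21,38 -14,16,39 -21,14,39 -31,4,61 -104,-162,79
206 z   2 21,-5,128 18,5,134 -86,-267,107 1,-11,86 -98,-260,81 -11,-9,45 -16,-6,39 -21,-4,41 -24,3,47 -30,6,65 -103,-162,78
208 z   4 30,18,118 23,16,108 7,-12,71 2,-8,40 0,3,39 -6,3,51 -11,5,70 -91,-186,72 -94,-176,76 -100,-173,78 -107,-173,79
changed 1306
shift px ((0.06445765163083195, -0.11470337162388233), 0.7250414175751768)
```

```bash
python3 - <<'E'
from h import *
im,W,o=wrist("w2")
ex=np.array([.763,-.646,0]); ey=np.array([.646,.763,0]); N=np.array([.5815,-.217,0])
q=W-N; a=(q@ex+.036)*1000; b=q@ey*1000; z=(W[...,2]-.168)*1000
for v in range(240,420,12):
    print(v," ".join(f"{a[v,u]:.0f},{b[v,u]:.0f},{z[v,u]:.0f}" for u in (270,290,305,312,320,328,335,350,370)))
E
```

```text
240 -3,-42,-40 -27,-18,43 -27,-9,44 -29,-5,50 -27,0,45 -27,5,45 -27,9,43 -27,18,45 -4,42,-35
252 -20,-30,44 -25,-16,59 -26,-8,63 -25,-4,61 -25,0,61 -25,4,61 -25,8,60 -23,17,55 1,40,-20
264 11,-40,-18 -19,-16,62 -19,-8,64 -20,-4,64 -20,0,65 -19,4,62 -18,8,59 -16,17,55 11,40,-17
276 21,-40,-18 -12,-17,61 -12,-8,62 -13,-4,65 -12,-0,63 -11,4,60 -11,8,61 -8,17,54 21,40,-18
288 31,-41,-17 25,-23,-3 -14,-7,82 -14,-4,82 -12,-0,79 -13,4,82 -14,7,82 30,24,-15 32,41,-18
300 -39,-14,147 -39,-9,146 -39,-4,147 -14,-4,96 -12,-0,93 -14,4,95 -39,4,146 -39,9,147 -39,14,146
312 -39,-13,154 -39,-8,154 -39,-4,154 -14,-3,107 -11,-0,101 -14,3,107 -39,4,153 -39,8,153 -39,13,154
324 -39,-13,159 -39,-8,159 -39,-4,159 -36,-2,155 -6,-0,103 -37,2,156 -39,4,159 -39,7,160 -39,12,160
336 -39,-12,165 -39,-7,165 -38,-4,164 -36,-2,160 -33,-0,156 -36,2,161 -39,3,165 -38,7,164 -39,12,165
348 -36,-12,165 -36,-7,165 -35,-4,165 -33,-2,162 -31,-0,158 -33,2,162 -36,3,165 -36,7,165 -35,12,165
360 -32,-12,165 -33,-7,165 -33,-4,165 -31,-2,163 -27,-0,158 -31,2,163 -32,4,165 -33,7,165 -33,12,165
372 -29,-12,165 -30,-7,166 -29,-4,166 -27,-2,162 89,-0,12 -26,2,162 -29,4,165 -29,7,165 -29,12,165
384 -26,-12,165 -26,-7,166 -25,-4,164 -4,-3,138 97,-0,16 -14,2,151 -26,4,165 -26,7,165 -26,12,165
396 -25,-12,169 -24,-7,168 -25,-4,169 -25,-2,168 -25,-0,169 -24,2,168 -25,3,169 -24,7,168 -25,12,168
408 -28,-11,176 -28,-6,176 -28,-3,175 -29,-2,176 -28,-0,175 -28,2,176 -28,3,176 -28,6,176 -28,10,176
```

View pics/w2.png

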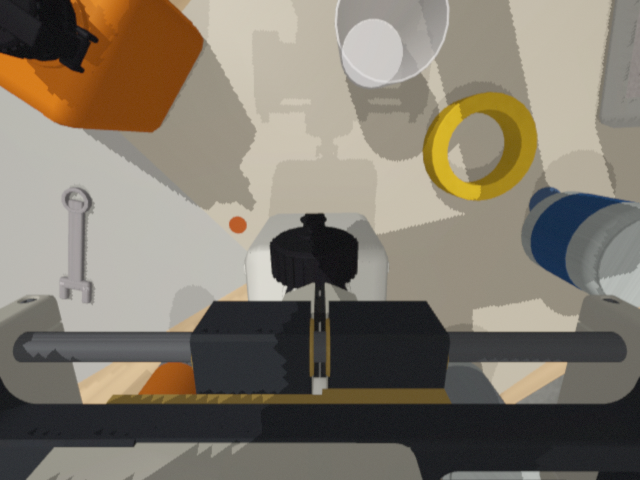

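The wrist picture shows the cap roughly upright at (314,255). The closed fingers are just behind or above it at (320,300), so they slipped over the cap. I'll lift clear and check the fingertip height against the TCP.

move_arm --pt "0 0 -0.3 0 0 0" --pt "0 0 -0.5 0 0 0" --pt "0 0 -0.5 0 0 0" --pt "0 0 -0.5 0 0 0"

```text
time: 5.0
tool_pos: [0.5514, -0.1924, 0.2706]
tool_rot: [-3.141, -0.001, 2.438]
contact_force: [0.4, 0.2, 0.0]
opening: 0.0002
grip_force: 0.0
```

```bash
python3 - <<'E'
from h import *
c=robot.read_camera("scene"); o=robot.observe(); W=cloud(c); im=c["image"]
ex=np.array([.763,-.646,0]); ey=np.array([.646,.763,0]); N=np.array([.5815,-.217,0])
q=W-N; a=(q@ex+.036)*1000; b=q@ey*1000; z=(W[...,2]-.168)*1000
print("tip expected",(o["tool_pos"][2]-.168)*1000)
m=(abs(a)<70)&(abs(b)<45)&(z>0)&(z<200)
k=np.stack([a[m],b[m],z[m],im[m].mean(-1)],1)
for lo in range(0,180,6):
    t=k[(k[:,2]>=lo)&(k[:,2]<lo+6)]
    if len(t)>2: print(lo,len(t),np.percentile(t[:,0],[5,50,95]).round(),np.percentile(t[:,1],[5,50,95]).round(),t[:,3].mean().round())
T=np.linalg.inv(c["extrinsics"]);f=240/np.tan(np.radians(c["vfov"])/2)
for dz in(0,.02,.04):
    p=T[:3,:3]@(o["tool_pos"]+np.array([0,0,dz]))+T[:3,3]; print(c["cx"]+f*p[0]/-p[2],c["cy"]-f*p[1]/-p[2])
save("s5",cv2.resize(im[150:230,210:310],(800,600),interpolation=cv2.INTER_CUBIC))
E
```

```text
tip expected 102.36087366061095
0 70 [-26.   4.  55.] [-19.   3.  18.] 77.0
6 48 [-15.  34.  55.] [-18.  10.  20.] 108.0
12 82 [-14.  32.  56.] [-19.  -2.  21.] 104.0
18 67 [-17.  27.  54.] [-22.  -2.  20.] 114.0
24 24 [-19. -10.  40.] [-27. -15.  22.] 63.0
30 23 [-35. -14.  -4.] [-29.  16.  25.] 51.0
36 23 [-36. -12.  -5.] [-27.  18.  26.] 45.0
42 25 [-35. -13.  -3.] [-19.  21.  25.] 43.0
48 20 [-23. -13.  -3.] [-20.  17.  26.] 42.0
54 27 [-22. -11.  -3.] [-6. 12. 22.] 43.0
60 33 [-22. -13.  -4.] [-11.   1.  16.] 51.0
66 5 [-18. -12.  -6.] [-3.  4.  8.] 49.0
120 4 [-11.   1.   8.] [-6.  1.  4.] 135.0
126 6 [ 1.  7. 10.] [-7.  8. 11.] 121.0
132 14 [-8.  7. 10.] [-9. 13. 17.] 112.0
138 21 [-9.  5. 10.] [-16.  16.  22.] 105.0
144 22 [-11.   3.  10.] [-8. 17. 21.] 104.0
150 9 [-1.  9. 11.] [-10.  -2.  19.] 102.0
156 7 [ 8. 10. 11.] [-21.  -9.   4.] 105.0
162 8 [ 7.  9. 11.] [-18.  -5.   4.] 97.0
252.0971336455848 177.72102925256496
251.5756690403939 171.39456043172837
251.0463550238723 164.9728616459977
```

View pics/s5.png

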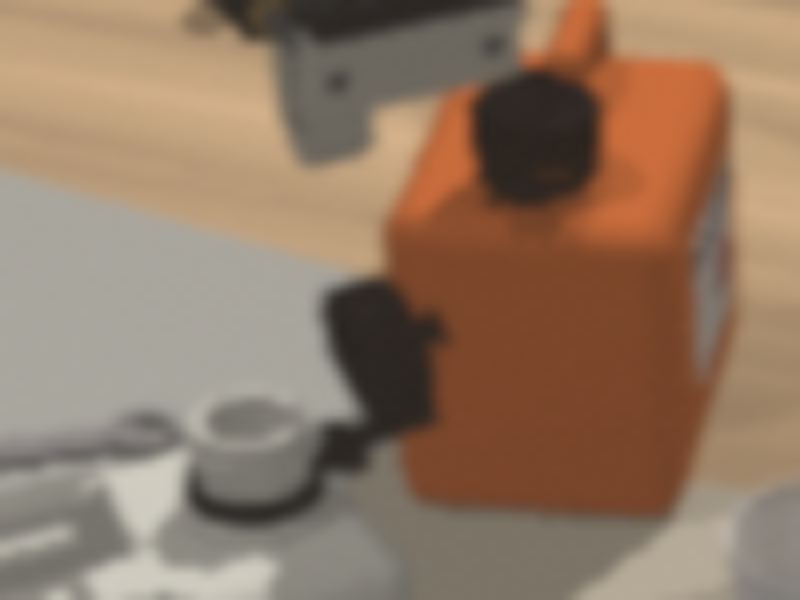

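The fingertips visibly end about 18 mm above the reported TCP: in the picture they stop at (330,165), about 120 mm above the hinge against an expected 102. The cap is upright. I'll go back in front, lower, and redo the sweep with this offset.

move_arm --pt "0.35 0 0 0 0 0" --pt "0.7 0 0 0 0 0" --pt "0.7 0 0.3 0 0 0" --pt "0.7 0 0.6 0 0 0" --pt "0.7 0 0.76 0 0 0" --pt "0.7 0 0.76 0 0 0"

```text
time: 5.8
tool_pos: [0.4973, -0.1468, 0.1937]
tool_rot: [-3.141, -0.004, 2.438]
contact_force: [-0.7, 0.5, 0.5]
opening: 0.0003
grip_force: 0.0
```

move_arm --pt "-0.2 0 0 0 0 0" --pt "-0.3 0 -0.01 0 0 0" --pt "-0.37 0 -0.02 0 0 0" --pt "-0.44 0 -0.05 0 0 0" --pt "-0.51 0 -0.07 0 0 0" --pt "-0.6 0 -0.08 0 0 0" --pt "-0.68 0 -0.08 0 0 0" --pt "-0.76 0 -0.06 0 0 0" --pt "-0.84 0 -0.04 0 0 0" --pt "-0.92 0 0.0 0 0 0" --pt "-0.98 0 0.02 0 0 0" --pt "-0.98 0 0.02 0 0 0"

```text
time: 7.3
tool_pos: [0.5775, -0.2135, 0.1973]
tool_rot: [3.139, 0.013, 2.437]
contact_force: [7.1, -3.8, 11.8]
opening: 0.0003
grip_force: 6.2
```

```bash
cat > prof.py <<'E'
from h import *
print(robot.pinch_z)
c=robot.read_camera("scene"); W=cloud(c); im=c["image"]
ex=np.array([.763,-.646,0]); ey=np.array([.646,.763,0]); N=np.array([.5815,-.217,0])
q=W-N; a=(q@ex+.036)*1000; b=q@ey*1000; z=(W[...,2]-.168)*1000
m=(abs(a)<80)&(abs(b)<45)&(z>0)&(z<100)&(im.max(-1)<75)
k=np.stack([a[m],b[m],z[m]],1)
for lo in range(0,90,6):
    t=k[(k[:,2]>=lo)&(k[:,2]<lo+6)]
    if len(t)>2: print("dark",lo,len(t),np.percentile(t[:,0],[5,50,95]).round(),np.percentile(t[:,1],[5,50,95]).round())
E
python3 prof.py
```

```text
0.0188
dark 0 12 [ 2.  5. 51.] [-3.  7. 21.]
dark 6 6 [-2.  1.  3.] [-7.  1. 13.]
dark 12 12 [-2. 11. 26.] [-7. 12. 17.]
dark 18 20 [-6. 23. 40.] [-3. 20. 25.]
dark 24 36 [ 8. 36. 54.] [ 5. 19. 26.]
dark 30 58 [-0. 24. 55.] [-5. 14. 24.]
dark 36 65 [ 4. 34. 52.] [-5.  8. 24.]
dark 42 41 [22. 40. 50.] [-12.   0.  17.]
dark 48 4 [23. 26. 37.] [1. 4. 7.]
```

move_arm --pt "0.02 0 -0.12 0 0 0" --pt "-0.05 0 -0.15 0 0 0" --pt "-0.05 0 -0.1 0 0 0" --pt "-0.05 0 -0.04 0 0 0" --pt "-0.05 0 0 0 0 0" --pt "-0.05 0 0.02 0 0 0" --pt "-0.05 0 0.03 0 0 0" --pt "-0.05 0 0.03 0 0 0"

```text
time: 8.35
tool_pos: [0.5801, -0.2165, 0.1933]
tool_rot: [3.14, 0.011, 2.437]
contact_force: [5.2, -4.6, 11.1]
opening: 0.0005
grip_force: 5.7
```

```bash
python3 prof.py
```

```text
0.0188
dark 0 15 [-3.  0. 56.] [-7.  8. 26.]
dark 6 7 [-3.  9. 17.] [-2. 10. 17.]
dark 12 19 [-4. 23. 47.] [-6. 18. 25.]
dark 18 31 [ 4. 38. 55.] [ 2. 20. 26.]
dark 24 39 [-3. 34. 55.] [-1. 18. 26.]
dark 30 88 [-1. 30. 53.] [-8. 11. 25.]
dark 36 49 [ 8. 36. 50.] [-10.   3.  16.]
dark 42 7 [22. 27. 33.] [-1.  4.  8.]
dark 48 3 [30. 37. 41.] [ 6.  9. 10.]
```

move_arm --pt "0 0 0.02 0 0 0" --pt "0 0 0.04 0 0 0" --pt "0 0 0.04 0 0 0"

```text
time: 8.78
tool_pos: [0.5784, -0.2151, 0.1876]
tool_rot: [3.141, 0.005, 2.437]
contact_force: [3.3, -3.7, 7.3]
opening: 0.0005
grip_force: 3.7
```

```bash
python3 prof.py
```

```text
0.0188
dark 0 16 [ 1.  8. 59.] [-9.  8. 23.]
dark 6 22 [ 3. 27. 62.] [-4. 15. 22.]
dark 12 35 [ 3. 44. 61.] [-3. 20. 27.]
dark 18 40 [14. 45. 64.] [ 2. 19. 26.]
dark 24 75 [22. 46. 61.] [-13.  10.  25.]
dark 30 65 [ 8. 33. 58.] [-10.   4.  20.]
dark 36 20 [10. 35. 47.] [-2.  3. 11.]
```

move_arm --pt "0 0 0.02 0 0 0" --pt "0 0 0.04 0 0 0" --pt "0 0 0.04 0 0 0" --pt "0 0 0.04 0 0 0"

```text
time: 9.32
tool_pos: [0.579, -0.2154, 0.1862]
tool_rot: [3.14, 0.008, 2.438]
contact_force: [1.0, -1.3, 19.5]
opening: 0.0004
grip_force: 9.7
```

```bash
python3 prof.py
```

```text
0.0188
dark 0 19 [ 1.  7. 57.] [-10.   7.  22.]
dark 6 22 [ 3. 34. 61.] [-6. 18. 24.]
dark 12 39 [ 3. 42. 63.] [ 2. 18. 26.]
dark 18 37 [17. 46. 63.] [-0. 18. 27.]
dark 24 93 [19. 45. 61.] [-15.   8.  24.]
dark 30 48 [ 7. 30. 50.] [-7.  2. 19.]
dark 36 8 [11. 36. 46.] [-1.  6. 11.]
```

The force has risen to 20 N with little travel, so the stop is reached. Next I'll lift, open and pre-rotate.

move_arm --pt "0 0 -0.4 0 0 0" --pt "0 0 -0.7 0 0 0" --pt "0 0 -0.7 0 0 -0.05" --pt "0 0 -0.7 0 0 -0.1" --pt "0 0 -0.7 0 0 -0.15" --pt "0 0 -0.7 0 0 -0.2" --pt "0 0 -0.7 0 0 -0.25" --pt "0 0 -0.7 0 0 -0.25" --pt "0 0 -0.7 0 0 -0.25" --fingers 1 --newtons 30

```text
time: 10.5
tool_pos: [0.5768, -0.2138, 0.2519]
tool_rot: [3.141, -0.001, -3.063]
contact_force: [-0.0, 0.3, -0.4]
opening: 0.0858
grip_force: 0.0
```

```bash
python3 prof.py; python3 - <<'E'
from h import *
im,W,o=wrist("w3"); print(o["tool_pos"],o["tool_rot"],o["qpos"],o["opening"])
for n,WW,I in(("w",W,im),("s",*(lambda c:(cloud(c),c["image"]))(robot.read_camera("scene")))):
    ex=np.array([.763,-.646,0]); ey=np.array([.646,.763,0]); N=np.array([.5815,-.217,0])
    q=WW-N; a=q@ex*1000; b=q@ey*1000; z=WW[...,2]*1000
    m=(np.hypot(a,b)<35)&(z>165)&(z<225)&(I.max(-1)<90)
    print(n,m.sum(),"a",np.percentile(a[m],[1,50,99]).round(1),"b",np.percentile(b[m],[1,50,99]).round(1),"z",np.percentile(z[m],[1,10,50,90,99]).round(1))
    m&=(z>190)&(z<202); print("cap top ring",m.sum(),np.percentile(a[m],[2,98]).round(1),np.percentile(b[m],[2,98]).round(1))
E
```

```text
0.0188
dark 0 16 [ 1.  5. 38.] [-9.  8. 21.]
dark 6 21 [ 4. 36. 59.] [ 2. 15. 23.]
dark 12 29 [ 3. 39. 62.] [ 1. 18. 27.]
dark 18 38 [14. 46. 63.] [-2. 20. 27.]
dark 24 61 [20. 45. 61.] [-10.  13.  25.]
dark 30 83 [ 8. 37. 58.] [-11.   5.  23.]
dark 36 15 [16. 35. 46.] [-2.  4. 12.]
dark 42 9 [34. 40. 45.] [-4.  4.  9.]
[ 0.57683021 -0.21385004  0.25203774] [ 3.14089192e+00 -8.70606840e-04 -3.06253720e+00] [-4.79608222e-01  4.86080522e-01  1.16915315e+00  1.33190230e-04
  1.48746865e+00 -2.12947085e+00] 0.08920282998141939
w 4176 a [-33.2  -5.4  22.8] b [-28.9  -6.7  20.4] z [165.7 194.6 197.9 203.3 210.9]
cap top ring 2953 [-27.7  22.3] [-27.7  19.7]
s 315 a [-33.6   3.8  27.6] b [-19.   11.5  29.1] z [165.2 169.3 194.5 203.6 210.9]
cap top ring 150 [-32.1  27.1] [-19.5  27.6]
```

View pics/w3.png

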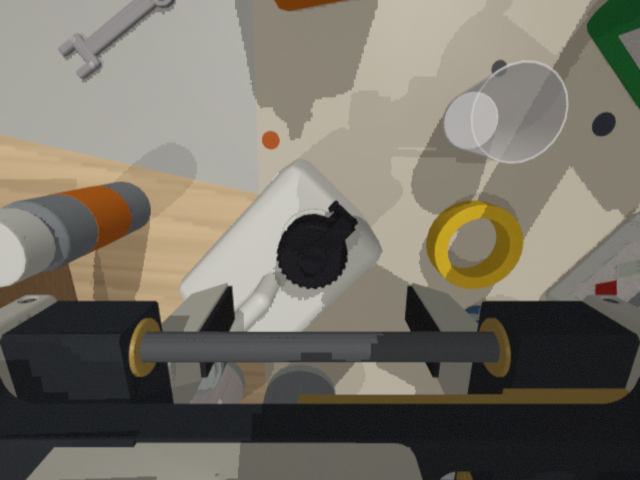

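The cap is down on the neck: at (312,250) in the wrist picture, top at about 197 mm, stud at 211 mm. The strap lies towards (345,215), clear of both fingers. I'll descend around it.

move_arm --pt "-0.03 -0.03 0.1 0 0 0" --pt "-0.03 -0.03 0.4 0 0 0" --pt "-0.03 -0.03 0.7 0 0 0" --pt "-0.03 -0.03 0.9 0 0 0" --pt "-0.03 -0.03 1 0 0 0" --pt "-0.03 -0.03 1 0 0 0"

```text
time: 11.4
tool_pos: [0.5801, -0.2167, 0.1519]
tool_rot: [3.141, -0.001, -3.06]
contact_force: [-0.8, 0.1, -0.1]
opening: 0.0921
grip_force: 0.0
```

move_arm --pt "0 0 0 0 0 0" --pt "0 0 0 0 0 0" --pt "0 0 0 0 0 0" --pt "0 0 0 0 0 0" --pt "0 0 0 0 0 0" --pt "0 0 0 0 0 0" --fingers -1 --newtons 25

```text
time: 12.15
tool_pos: [0.5804, -0.2183, 0.1531]
tool_rot: [-3.139, 0.001, -3.061]
contact_force: [-0.0, -4.6, 0.7]
opening: 0.0521
grip_force: 25.0
```

move_arm --pt "0 -0.01 0 0 0 0.04" --pt "0 -0.01 0.005 0 0 0.09" --pt "0 -0.01 0.01 0 0 0.14" --pt "0 -0.01 0.012 0 0 0.19" --pt "0 -0.01 0.015 0 0 0.24" --pt "0 -0.01 0.018 0 0 0.29" --pt "0 -0.01 0.021 0 0 0.34" --pt "0 -0.01 0.024 0 0 0.39" --pt "0 -0.01 0.027 0 0 0.44" --pt "0 -0.01 0.03 0 0 0.49" --pt "0 -0.01 0.03 0 0 0.5" --pt "0 -0.01 0.03 0 0 0.5"

```text
time: 13.65
tool_pos: [0.5796, -0.2194, 0.15]
tool_rot: [-3.14, 0.002, 1.652]
contact_force: [-4.2, -4.9, 2.3]
opening: 0.0524
grip_force: 25.0
```

```bash
cat > chk.py <<'E'
from h import *
o=robot.observe(); print(o["torque"],o["contact_force"],o["opening"],o["grip_force"],o["tool_pos"],o["tool_rot"])
c=robot.read_camera("scene"); W=cloud(c); I=c["image"]
ex=np.array([.763,-.646,0]); ey=np.array([.646,.763,0]); N=np.array([.5815,-.217,0])
q=W-N; a=q@ex*1000; b=q@ey*1000; z=W[...,2]*1000
m=(np.hypot(a,b)<29)&(z>165)&(z<225)&(I.max(-1)<90)
print(m.sum(),"z",np.percentile(z[m],[1,10,50,75,90,99]).round(1))
m&=(np.hypot(a,b)>10)&(b>8); print("ring z",np.percentile(z[m],[50,75,90,97]).round(1))
s=np.load("scene1.npz")["im"]; g=lambda x:cv2.cvtColor(x[225:290,185:262],cv2.COLOR_RGB2GRAY).astype(np.float32)
print("canister px shift",cv2.phaseCorrelate(g(s),g(I)))
E
python3 chk.py
```

```text
[-1.01747883  0.61722424  0.07539192] [-4.18037586 -4.90137169  2.31280782] 0.05237041127379701 25.000503659248352 [ 0.57961244 -0.21936281  0.14995719] [-3.14040432e+00  2.33357890e-03  1.65150721e+00]
165 z [165.1 167.3 192.1 196.7 202.8 206.3]
ring z [185.  193.8 197.  203.9]
canister px shift ((0.10659532488483592, 0.20905797794426917), 0.7785784105459849)
```

move_arm --pt "0 0 0 0 0 0" --pt "0 0 0 0 0 0" --pt "0 0 0 0 0 0" --pt "0 0 0 0 0 -0.05" --pt "0 0 0 0 0 -0.1" --pt "0 0 0 0 0 -0.15" --pt "0 0 0 0 0 -0.2" --pt "0 0 0 0 0 -0.25" --pt "0 0 0 0 0 -0.3" --pt "0 0 0 0 0 -0.35" --pt "0 0 0 0 0 -0.4" --pt "0 0 0 0 0 -0.45" --fingers 1

```text
time: 15.2
tool_pos: [0.5805, -0.2175, 0.1495]
tool_rot: [3.141, 0.0, 3.071]
contact_force: [0.5, 0.8, -0.9]
opening: 0.0921
grip_force: 0.0
```

move_arm --pt "0 0 0 0 0 -0.05" --pt "0 0 0 0 0 -0.05" --pt "0 0 0 0 0 -0.05"

```text
time: 15.58
tool_pos: [0.5804, -0.2176, 0.1496]
tool_rot: [3.141, 0.0, -3.063]
contact_force: [0.9, 0.1, -0.2]
opening: 0.0916
grip_force: 0.0
```

move_arm --pt "0 0 0 0 0 0" --pt "0 0 0 0 0 0" --pt "0 0 0 0 0 0" --pt "0 0 0 0 0 0" --pt "0 0 0 0 0 0" --pt "0 0 0 0 0 0" --fingers -1 --newtons 25

```text
time: 16.32
tool_pos: [0.5805, -0.2183, 0.1497]
tool_rot: [-3.141, 0.0, -3.06]
contact_force: [0.5, -2.9, 0.9]
opening: 0.0518
grip_force: 25.0
```

move_arm --pt "0 0 0 0 0 0.05" --pt "0 0 0.006 0 0 0.1" --pt "0 0 0.01 0 0 0.15" --pt "0 0 0.012 0 0 0.2" --pt "0 0 0.015 0 0 0.25" --pt "0 0 0.018 0 0 0.3" --pt "0 0 0.021 0 0 0.35" --pt "0 0 0.021 0 0 0.35"

```text
time: 17.32
tool_pos: [0.58, -0.2194, 0.1477]
tool_rot: [-3.14, 0.002, 2.121]
contact_force: [-1.7, -5.2, 0.1]
opening: 0.0521
grip_force: 25.0
```

```bash
python3 chk.py
```

```text
[-1.08780242  0.25923925 -0.0744599 ] [-1.74446412 -5.22151785  0.09195105] 0.0521299604438957 25.0008362531662 [ 0.5800384  -0.21936198  0.14769629] [-3.14027337e+00  1.92260108e-03  2.12103850e+00]
78 z [165.3 166.2 177.  183.  187.1 191.3]
ring z [177.  184.1 188.1 189.7]
canister px shift ((0.09618828932938328, 0.13645017171253926), 0.7820447074042426)
```

move_arm --pt "0 0 0.002 0 0 0.02" --pt "0 0 0.004 0 0 0.04" --pt "0 0 0.005 0 0 0.06" --pt "0 0 0.006 0 0 0.08" --pt "0 0 0.006 0 0 0.08"

```text
time: 18.0
tool_pos: [0.58, -0.2184, 0.1471]
tool_rot: [-3.141, 0.001, 1.873]
contact_force: [-1.5, -3.6, 1.1]
opening: 0.052
grip_force: 25.0
```

```bash
python3 chk.py
```

```text
[-0.70100316  0.40609088  0.29366589] [-1.51944718 -3.56708908  1.07643642] 0.05195783397780347 25.000466108322144 [ 0.58000095 -0.21839335  0.14706766] [-3.14090949e+00  7.27061916e-04  1.87286646e+00]
79 z [165.5 167.3 182.4 189.5 192.8 205.2]
ring z [180.5 188.7 191.8 196.2]
canister px shift ((0.04455208156058177, 0.22596187673136825), 0.8055658284160826)
```

move_arm --pt "0 0 0.002 0 0 0.02" --pt "0 0 0.003 0 0 0.04" --pt "0 0 0.004 0 0 0.06" --pt "0 0 0.004 0 0 0.07" --pt "0 0 0.004 0 0 0.07"

```text
time: 18.68
tool_pos: [0.5819, -0.2171, 0.147]
tool_rot: [3.138, -0.0, 1.654]
contact_force: [6.2, 1.5, 2.0]
opening: 0.0523
grip_force: 25.0
```

```bash
python3 chk.py
```

```text
[ 0.15893346 -0.97981379  0.41185679] [6.21710863 1.45688515 2.0208857 ] 0.0523048104717104 25.0002783536911 [ 0.58189548 -0.21707983  0.14702203] [ 3.13815656e+00 -3.94594036e-05  1.65364813e+00]
127 z [165.4 172.4 191.9 196.7 203.6 206.9]
ring z [190.5 194.2 203.  205. ]
canister px shift ((0.12429198780984763, -0.01464088546420328), 0.5395648085408741)
```

move_arm --pt "0 0 0 0 0 0" --pt "0 0 0 0 0 0" --pt "0 0 0 0 0 0" --pt "0 0 0 0 0 0" --pt "0 0 -0.3 0 0 0" --pt "0 0 -0.6 0 0 0" --pt "0 0 -1 0 0 0" --pt "0 0 -1 0 0 0" --fingers 1

```text
time: 19.73
tool_pos: [0.5817, -0.2185, 0.2502]
tool_rot: [3.136, 0.004, 1.652]
contact_force: [0.7, -0.1, 0.8]
opening: 0.092
grip_force: 0.0
```

```bash
python3 chk.py; python3 - <<'E'
from h import *
im,W,o=wrist("w4")
ex=np.array([.763,-.646,0]); ey=np.array([.646,.763,0]); N=np.array([.5805,-.218,0])
q=W-N; a=q@ex*1000; b=q@ey*1000; z=W[...,2]*1000; r=np.hypot(a,b); d=im.max(-1)<90
for n,m in(("stud",r<5),("ring",(r>14)&(r<24)&(a>0)&d),("strap",(abs(b)<5)&(a<-11)&(a>-28)&d)):
    print(n,m.sum(),np.percentile(z[m],[10,50,90]).round(1))
m=(abs(z-150)<6)&(im.min(-1)>110)&(abs(a)<160)&(abs(b)<90); rr=cv2.minAreaRect(W[m][:,:2].astype(np.float32)); print(rr)
m=d&(r<33)&(z>180)&(z<200); print(np.percentile(a[m],[1,99]),np.percentile(b[m],[1,99]))
E
```

```text
[-0.10545321  0.02642414  0.04701039] [ 0.7383385  -0.10736279  0.78437061] 0.09202751219592585 0.0 [ 0.5816958  -0.21850463  0.25018669] [3.13562632 0.00365959 1.65219549]
219 z [165.6 173.3 191.8 194.7 203.7 206.3]
ring z [189.6 193.3 201.2 205.2]
canister px shift ((-0.054182856995275586, 0.01933209861581986), 0.5449869013494916)
stud 138 [204.  204.8 205.6]
ring 860 [191.4 192.3 193. ]
strap 240 [191.1 201.7 203. ]
((0.6107273101806641, -0.2517523765563965), (0.11410801857709885, 0.16389313340187073), 37.52056121826172)
[-24.53621422  23.11116856] [-20.13113867  29.25417266]
```

The stud is at 204.8 mm and the cap top at 192.3 mm, against 204.5 and 192 for home. At the stop the torque rose to 0.41 Nm and the canister turned slightly with the cap, by about 9 mm at its centre. The gripper is clear, so I'm handing in.

move_arm --pt "0 0 -0.4 0 0 0" --pt "0 0 -0.6 0 0 0" --pt "0 0 -0.6 0 0 0" --pt "0 0 -0.6 0 0 0"

```text
time: 20.32
tool_pos: [0.5798, -0.2175, 0.3043]
tool_rot: [-3.139, -0.002, 1.652]
contact_force: [-0.3, -0.6, 0.7]
opening: 0.092
grip_force: 0.0
```

```bash
python3 -c "
from cell import robot
print(robot.hand_in())"
```

```text
the job is handed in; nothing more can be done
None
```

I swung the cap over onto the neck, screwed it clockwise to its stop and handed the job in at about 20 s; no verdict came back, but cap and stud measured within about 0.3 mm of home, and the canister stands about 9 mm from its start, turned about 12°.

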